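# Snap the calibration carrier into the stage clips

## Task

Pick up the calibration carrier, the bar with the chamfered ends, by its grip and press it straight down between the two spring clips of the little height stage until both clips have snapped over its ends and it sits home and level. Feel your way down gently: the stage may stand at any height, and it must not be rammed. Let go of it, and leave the other things where they are.

Things in the scene. Friction and masses are not known exactly. Their poses are not given: they have to be found in the camera images.
- carrier: Loose aluminium bar, about 130 g, lying on the mat, grip up: 90 mm long (its x axis, at the widest), 24 mm wide (y), 18 mm high. Origin: centre of the underside. Both ends are chamfered: the length is 76 mm at the underside, slopes out to 90 mm at 10 to 11 mm up, then back in at 45 degrees to 80 mm at 16 mm up. Either way round fits.
- carrier_grip (a point): Centre of the top of the carrier's black grip block, 48 mm above the carrier's underside. The grip is 30 mm long (carrier's x), 14 mm wide (y) and rises from 18 to 48 mm above the underside, in the middle of the bar.
- block: Look-alike, does not belong in the clips: loose plain bar with square ends, 112 x 24 x 18 mm, with the same black grip block on top. Origin: centre of the underside. It lies on the same mat about 110 mm beside the carrier, on either side. Leave it alone.
- mat: Fixed black rubber mat, 200 (x) x 220 (y) x 4 mm, on which the carrier and the block lie. Origin: centre of the underside.
- stand: Fixed height stage: base plate 140 (x) x 110 (y) x 12 mm, column with black knobs, on it a stage plate 124 x 50 mm with a steel seat pad, 68 x 24 mm, and a spring clip at each end. Origin: underside of the base on the table, straight below the middle of the seat. The home carrier lies along this x axis. More than 35 N on the stage is ramming.
- low_seat (a point): The point on the stand's vertical axis, 90 mm above its underside, where the seat's top would be with the stage at its lowest. The true seat is NOT measured: it lies 0 to 24 mm higher than this, different every time, and has to be felt. The stage is self-locking and does not give. The flared clips stand about 27 mm above the true seat.
- clip_a (a joint): Spring clip at the stand's +x end: steel leaf with a rolled lip 6 mm thick, 20 mm wide, sliding outwards against a spring (1.6 N plus 0.4 N per mm). Value: how far it is pushed outwards, in m: 0 free (the two lips then 80 mm apart), about 0.005 as the carrier's widest part passes, about 0.0025 with the carrier home.
- clip_b (a joint): The same clip at the stand's -x end, positive outwards too. A carrier pressed down meets the clips with its underside about 13 mm above the seat; the resistance grows to some 8 to 18 N, then drops sharply about 4 mm above the seat as both clips snap in over the ends' widest part; they then pull the carrier down onto the seat.
- jar: Bystander: small amber glass jar, 48 mm across, 60 mm high. Origin: centre of the underside.
- mouse: Bystander: black computer mouse, 105 x 60 x 32 mm. Origin: centre of the underside.
- driver: Bystander: grey screwdriver, 170 mm long, lying on the table.
Not all that is in view belongs to the job. There is more than one size of the stand; the job needs the smaller. What is shaped like the carrier but blue is not meant.

How it is judged:
By the outcome, as a careful person would: the job done as asked, in the order asked, and still so for the second after the job is handed in, with the robot touching nothing.
It also fails if it takes over 64 s, if anything falls off the work surface, if the arm or the gripper's body presses on something with over 40 N, if the wrist force passes 120 N, or if a joint passes its speed limit or range.

## Robot

A 6-joint arm with a two-finger parallel gripper is mounted at the origin on the work surface. World frame = base frame: x ahead of the robot, y to its left, z up, the work surface at z = 0. Lengths are in m, angles in degrees, forces in N, time in s.
With the tool pointing down it reaches from about 0.35 to 0.875 m from the base axis. Payload 4.2 kg.
Tool frame: the origin (TCP) lies between the finger pads; the fingertips stand 25 mm ahead of it and the grasp point (between the pads) lies 6 mm ahead of it; z points along the fingers, y is the line along which they close (so a half turn about z gives the same grasp; the last joint's range is limited). The gripper opens to 85 mm and grips with 20 to 120 N. Pads are 22 mm wide; open, the fingers measure 114 mm over their backs; the gripper's body (76 mm by 85 mm) begins 54 mm behind the grasp point. The pads swing forward as they close: fully open they stand 13 mm farther back than shut.
Start: joints at [91.421, 22.042, 0.453, 0, -68.411, -14.817], TCP at [0.145, 0.608, 0.256] pointing down, gripper open.
Joint ranges: [-179.83, 179.83], [-69.29, 118.12], [-61.27, 80.66], [-181.25, 117.63], [-171.15, -9.14], [-177.46, 177.46]. Speed limits (degrees/s): [159.86, 159.86, 180, 180, 180, 180].

## Interface

Orientations are given as a 3x3 rotation matrix whose columns are the frame's x, y, z axes.
In Python, from plant import env gives the robot as it stands. The module is installed in compiled form; this text tells all that it offers.
- The arm moves only by the tool send_rows, never from a script. Its arguments are lists of equal length, an entry for each row: "dp": the shift along the tool's x, y, z in mm, a list of three; "spin": the turn about the tool's z in rad; "claw": the finger opening in mm, from 0 to 85.4. A call has 1 to 20 rows; each row shifts and turns the commanded pose from where the row before left it, along the tool's axes as they then stand; what a row does not reach is not made up. A row lasts 1/12 s, in which the tool goes at most 41.7 mm and 7.16 degrees, less where a joint would pass 70% of its speed; a pose out of reach is approached as far as the arm can. A call with a gripper value outside its range is refused whole. The fingers move at their own pace and stop on an object; "force" is the grip in N (left out, the last holds). Time passes only in rows, so rows that do not move let the fingers close. It gives the time, the measured TCP pose, the force, the opening and the grip force at its end, in the units of the state.
- env.get_state(): the state, without advancing time (a new reading comes with each control period).
- env.read_camera(name): name is "scene" or "top" or "wrist"; returns (picture, depth): 384x512x3 uint8, red, green, blue; 384x512 float32, m along the optical axis (not along the pixel's ray), 0 where there is no reading.
- env.camera_model(name): a dict with "K" (3x3 intrinsics, pixels), "R" (3x3) and "t" (3): a world point X has camera coordinates R X + t; the wrist camera has in their place "mount" (4x4, takes a point from camera to tool coordinates, whose origin is the TCP and whose axes are the flange's). Camera axes: x right, y down, z forward; pixel columns grow to the right and rows downward; lengths in m; the calibration is good to about 2 mm. A picture is of the moment at which its call begins: read the wrist's pose just before it. camera_model takes no time and is no camera call.
- env.close_job(): hands the job in; it is judged then, once.
Trained networks look in the newest picture that a camera, given by its name, has taken for a name from the list of things; names that differ only in an ending like _2 or _b are one class to them, and where a whole thing is asked for, a point or a joint stands for the part that bears it (a point fixed in the world has none). Each returns a list of dicts, best first, with "conf" (0 to 1); they miss things now and then, are a little off and sometimes report something else, mostly with a low value. They report only what shows in the picture. A call takes as long as a camera call. They do not tell look-alikes from the thing itself.
- env.boxes_of(name, camera): "rect" ([left, top, right, bottom] in pixels, round what is visible of it).
- env.landmark_of(name, camera): "uv" ([column, row] in pixels: a listed point, or the origin of a listed thing).
The state is a dict: "time": time; "joint_pos": joint angles; "dq": joint speeds; "effort": joint torques, N m; "tcp_pos": TCP position; "orientation": TCP orientation; "ft_force": force on the tool from outside, world axes, zero at the start; "ft_torque": the same for the moment, N m; "gripper_width": finger opening in m; "gripper_force": force on a finger pad.
Only numpy, scipy, OpenCV 4.12 (cv2) and the standard library are available. Lean on these libraries where they do the work, as an engineer would, in place of code of your own. Each camera call takes 0.05 s, during which the arm holds its last target. There are 200 camera calls.

## Working session

There is one attempt and no reset: what is moved stays moved. The work goes in short steps, Python scripts to look and compute and a tool call to move; the robot and the scene stay as the last step left them, time stands still between calls to the robot, and variables do not carry over. Pictures are saved under pics/ and viewed, at most 10 in all, crops included, and the job is handed in when it is done.

Besides the shell and the picture viewer there is one more tool, called after "Request:" as name(argument=value, ...) on one line, values as JSON. send_rows: Moves the arm, as the interface text tells. Its arguments: {"type":"object","properties":{"dp":{"type":"array","items":{"type":"array","items":{"type":"number"}}},"spin":{"type":"array","items":{"type":"number"}},"claw":{"type":"array","items":{"type":"number"}},"force":{"type":"number"}},"required":["dp","spin","claw"]}

```bash
mkdir -p pics; cat > h.py <<'E'
import numpy as np, cv2
from plant import env
def world(cam,u,v,d,st=None):
    m=env.camera_model(cam);K=np.array(m["K"])
    p=np.array([(u-K[0,2])/K[0,0]*d,(v-K[1,2])/K[1,1]*d,d])
    if cam=="wrist":
        M=np.array(m["mount"]);q=M[:3,:3]@p+M[:3,3]
        return np.array(st["orientation"]).reshape(3,3)@q+np.array(st["tcp_pos"])
    return np.array(m["R"]).T@(p-np.array(m["t"]))
def cloud(cam,dep,st=None):
    v,u=np.mgrid[0:dep.shape[0],0:dep.shape[1]]
    m=env.camera_model(cam);K=np.array(m["K"])
    p=np.stack([(u-K[0,2])/K[0,0]*dep,(v-K[1,2])/K[1,1]*dep,dep],-1)
    if cam=="wrist":
        M=np.array(m["mount"]);q=p@M[:3,:3].T+M[:3,3]
        return q@np.array(st["orientation"]).reshape(3,3).T+np.array(st["tcp_pos"])
    return (p-np.array(m["t"]))@np.array(m["R"])
E
python3 - <<'E'
from h import *
s=env.get_state();print(s)
for c in ["top","scene"]:
    im,d=env.read_camera(c);np.savez(f"{c}.npz",im=im,d=d)
    cv2.imwrite(f"pics/{c}.png",im[:,:,::-1])
    P=cloud(c,d)
    for n in ["carrier","block","stand","mat"]:
        for b in env.boxes_of(n,c)[:4]: print(c,n,np.round(b["rect"]),round(b["conf"],2))
    for n in ["carrier_grip","low_seat","stand","carrier"]:
        for b in env.landmark_of(n,c)[:4]:
            u,v=b["uv"];print(c,n,np.round(b["uv"],1),round(b["conf"],2),np.round(P[int(np.clip(v,0,383)),int(np.clip(u,0,511))],3))
E
```

```text
{'time': 0.0, 'joint_pos': array([ 9.14216484e+01,  2.20914833e+01,  3.80585665e-01, -2.74399879e-02,
       -6.84102896e+01, -1.48180693e+01]), 'dq': array([ 0.11749906,  0.06266064,  0.01684343,  0.02192066, -0.05570933,
       -0.00387709]), 'effort': array([ 4.65431967e-04, -3.92290735e+01,  1.88402277e+01,  4.18621972e+00,
       -4.63305201e-03,  7.24967009e-06]), 'tcp_pos': array([0.14465104, 0.60750041, 0.25522342]), 'orientation': array([[ 9.72749422e-01, -2.31858594e-01, -3.92706608e-04],
       [-2.31858900e-01, -9.72747106e-01, -2.12547135e-03],
       [ 1.10804582e-04,  2.15860355e-03, -9.99997664e-01]]), 'ft_force': array([0.05657602, 0.12084814, 0.37632558]), 'ft_torque': array([ 0.01735377, -0.01223017, -0.00753349]), 'gripper_force': 0.0, 'gripper_width': 0.0853524586640628}
top carrier [254. 202. 285. 209.] 0.72
top carrier [257. 118. 271. 136.] 0.57
top carrier [315. 183. 329. 215.] 0.55
top block [342. 186. 364. 222.] 0.76
top stand [166. 180. 216. 234.] 0.96
top stand [ 94. 240. 169. 320.] 0.59
top mat [297. 157. 381. 235.] 0.92
top carrier_grip [266.9 201.8] 0.7
[... 508 characters left out ...]
 0.87
scene stand [328. 131. 396. 200.] 0.96
scene stand [286. 174. 330. 232.] 0.91
scene stand [115. 188. 206. 240.] 0.61
scene mat [113. 188. 206. 239.] 0.74
scene mat [169. 195. 188. 219.] 0.5
scene carrier_grip [231.5 197.4] 0.74 [ 0.462 -0.027 -0.   ]
scene carrier_grip [176.3 197. ] 0.57 [ 0.551 -0.174  0.05 ]
scene carrier_grip [141.5 254.4] 0.22 [ 0.763 -0.201  0.017]
scene low_seat [363.4 153.3] 0.87 [0.321 0.38  0.111]
scene low_seat [309.4 194.7] 0.69 [0.559 0.219 0.103]
scene stand [359.8 180.9] 0.98 [0.337 0.379 0.018]
scene stand [305.3 222.7] 0.74 [0.567 0.214 0.01 ]
scene carrier [177.6 209.9] 0.68 [ 0.571 -0.168  0.02 ]
scene carrier [232.8 208.5] 0.67 [ 0.54  -0.006  0.017]
```

View pics/top.png

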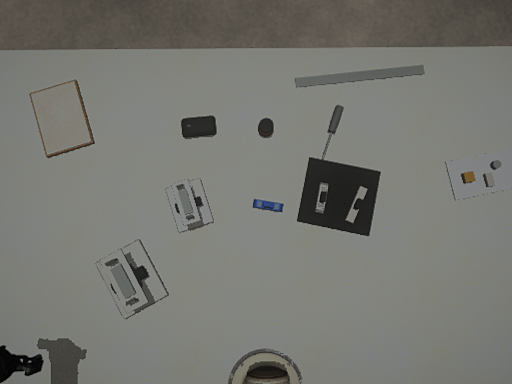

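View pics/scene.png

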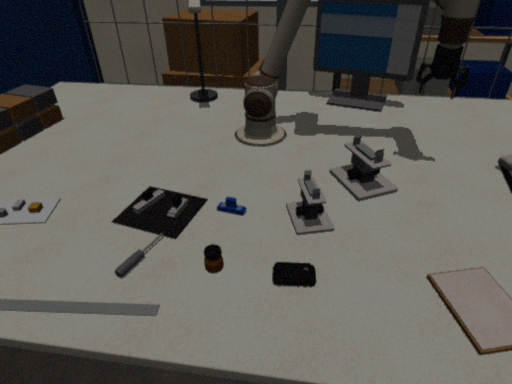

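Candidates for the carrier: the bar on the mat at top (322,197), shorter; the bar on the mat at (357,204), longer, with square ends, so the block; and the blue one at (268,205), not meant. The stands are at (190,205), the smaller, and (130,280), the larger. I choose (322,197) and the stand at (190,205), and check the choice with a crop and by measured sizes.

```bash
python3 - <<'E'
from h import *
print(np.round(env.camera_model("wrist")["mount"],3)); print(np.round(env.camera_model("wrist")["K"],1))
f=np.load("top.npz");P=cloud("top",f["d"]);im=f["im"]
def reg(n,r,zlo,zhi):
    l,t,rr,b=r;Q=P[t:b,l:rr].reshape(-1,3);Q=Q[(Q[:,2]>zlo)&(Q[:,2]<zhi)]
    c,(w,h),a=cv2.minAreaRect(Q[:,:2].astype(np.float32)*1000);print(n,len(Q),np.round(c),round(w),round(h),round(a,1),np.round(Q[:,2].max(),3),np.round(np.median(Q[:,2]),3))
reg("barL",(310,178,334,220),.012,.06);reg("barL grip",(310,178,334,220),.036,.06)
reg("barR",(340,180,372,228),.012,.06)
reg("blue",(250,196,288,214),.01,.06)
reg("standS base",(160,174,220,240),.006,.02);reg("standS plate",(160,174,220,240),.07,.16)
reg("standB base",(90,234,172,324),.006,.02);reg("standB plate",(90,234,172,324),.07,.2)
cv2.imwrite("pics/crop.png",cv2.resize(im[155:240,245:385,::-1],None,fx=5.5,fy=5.5,interpolation=cv2.INTER_CUBIC))
E
```

```text
[[-0.    -0.958 -0.288  0.073]
 [ 1.    -0.001  0.    -0.001]
 [-0.001 -0.288  0.958 -0.117]
 [ 0.     0.     0.     1.   ]]
[[265.4   0.  255.2]
 [  0.  265.4 190.4]
 [  0.    0.    1. ]]
barL 254 [ 550. -167.] 90 51 2.5 0.059 0.021
barL grip 59 [ 550. -172.] 15 29 78.2 0.059 0.05
barR 328 [ 538. -272.] 44 129 73.5 0.058 0.021
blue 235 [528. -10.] 88 25 80.1 0.056 0.018
standS base 896 [525. 224.] 196 179 0.1 0.02 0.012
standS plate 778 [530. 224.] 124 51 17.5 0.145 0.105
standB base 1536 [313. 397.] 259 241 0.7 0.02 0.015
standB plate 1546 [312. 393.] 167 70 29.4 0.161 0.112
```

View pics/crop.png

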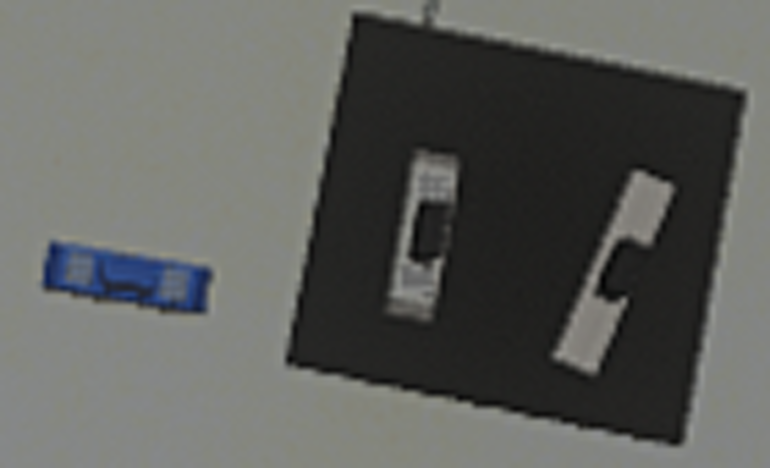

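The crop shows the left bar (crop (425,235)) with shaded chamfered ends, 90 mm long: this is the carrier. The right bar (crop (615,270)) is square-ended, so it is the block. The stand at (530,224) has a 124 x 51 plate: the small one. Next, to a view over the stand.

Request:
send_rows(dp=[[33,21,0],[33,21,0],[33,21,0],[33,21,0],[33,21,0],[33,21,0],[33,21,0],[33,21,0],[33,21,0],[33,21,0],[33,21,0],[33,21,0],[33,21,0],[33,21,0],[0,0,0],[0,0,0],[0,0,0]], spin=[0,0,0,0,0,0,0,0,0,0,0,0,0,0,0,0,0], claw=[85,85,85,85,85,85,85,85,85,85,85,85,85,85,85,85,85])

```text
time: 2.32
tcp_pos: [0.526, 0.2148, 0.2562]
orientation: [[0.973, -0.232, -0.0], [-0.232, -0.973, -0.0], [-0.0, 0.0, -1.0]]
ft_force: [0.1, -0.2, 0.0]
gripper_width: 0.0849
gripper_force: 0.0
```

```bash
cat > st.py <<'E'
from h import *
s=env.get_state();im,d=env.read_camera("wrist");np.savez("w1.npz",im=im,d=d)
cv2.imwrite("pics/w1.png",im[:,:,::-1])
P=cloud("wrist",d,s);print(s["tcp_pos"])
for n in ["low_seat","stand"]:
    for b in env.landmark_of(n,"wrist")[:2]: 
        u,v=b["uv"];print(n,b,P[int(v),int(u)])
Q=P.reshape(-1,3);Q=Q[(d.ravel()>0)&(np.hypot(Q[:,0]-.527,Q[:,1]-.22)<.1)&(Q[:,2]>.005)]
h,e=np.histogram(Q[:,2],np.arange(.0,.16,.002));print([(round(a,3),k) for a,k in zip(e,h) if k>150])
E
python3 st.py
```

```text
[0.52599702 0.21475575 0.25615359]
low_seat {'uv': [247.5, 179.1], 'conf': 0.87} [0.53446049 0.22214647 0.11182175]
stand {'uv': [184.6, 307.7], 'conf': 0.69} [0.34613547 0.36912839 0.04058418]
stand {'uv': [250.4, 160.6], 'conf': 0.58} [0.55115455 0.21507633 0.1028958 ]
[(np.float64(0.01), np.int64(1763)), (np.float64(0.012), np.int64(1145)), (np.float64(0.102), np.int64(2682)), (np.float64(0.104), np.int64(580)), (np.float64(0.11), np.int64(1260)), (np.float64(0.112), np.int64(235))]
```

View pics/w1.png

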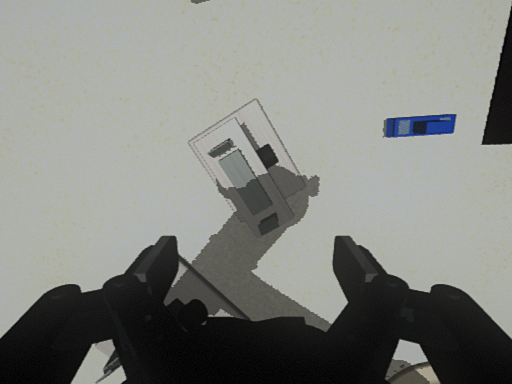

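The picture shows the small stand with its seat at (245,180), clips at (221,148) and (268,222), and the blue bar off to the right. The seat reads about z = 0.111. Next I fit it and move over the carrier.

```bash
cat > fit.py <<'E'
from h import *
f=np.load("w1.npz");
import sys
s={"tcp_pos":[0.52599702,0.21475575,0.25615359],"orientation":[[0.97275,-0.23186,0],[-0.23186,-0.97275,0],[0,0,-1]]}
P=cloud("wrist",f["d"],s)
def r(lo,hi,c=(.53,.222),rad=.09):
    m=(f["d"]>0)&(P[...,2]>lo)&(P[...,2]<hi)&(np.hypot(P[...,0]-c[0],P[...,1]-c[1])<rad)
    k=cv2.morphologyEx(m.astype(np.uint8),cv2.MORPH_OPEN,np.ones((3,3)))
    n,l,stt,_=cv2.connectedComponentsWithStats(k);
    for i in range(1,n):
        if stt[i,4]<30: continue
        Q=P[l==i];c2,(w,h),a=cv2.minAreaRect((Q[:,:2]*1000).astype(np.float32))
        print((lo,hi),len(Q),np.round(c2,1),round(w,1),round(h,1),round(a,1),"z",np.round(np.median(Q[:,2]),4))
r(.1075,.1155);r(.098,.1155);r(.12,.15);r(.005,.02)
E
python3 fit.py
```

```text
(0.1075, 0.1155) 1535 [530.  224.6] 68.2 24.2 17.7 z 0.1113
(0.098, 0.1155) 4977 [530.  224.5] 124.2 50.1 17.8 z 0.1038
(0.12, 0.15) 191 [571.9 237.9] 7.6 20.2 17.8 z 0.1335
(0.12, 0.15) 231 [488.6 211.4] 7.6 20.2 17.9 z 0.1326
(0.005, 0.02) 2980 [529.8 224.5] 140.2 110.1 17.7 z 0.0117
```

Request:
send_rows(dp=[[12,37,0],[12,37,0],[12,37,0],[12,37,0],[12,37,0],[12,37,0],[12,37,0],[12,37,0],[12,37,0],[12,37,0],[0,0,0],[0,0,0],[0,0,0]], spin=[0,0,0,0,0,0,0,0,0,0,0,0,0], claw=[85,85,85,85,85,85,85,85,85,85,85,85,85])

```text
time: 3.55
tcp_pos: [0.5571, -0.1718, 0.2563]
orientation: [[0.973, -0.231, -0.0], [-0.231, -0.973, 0.0], [-0.0, -0.0, -1.0]]
ft_force: [0.6, 0.5, 0.4]
gripper_width: 0.0849
gripper_force: 0.0
```

```bash
python3 - <<'E'
from h import *
s=env.get_state();im,d=env.read_camera("wrist");np.savez("w2.npz",im=im,d=d)
cv2.imwrite("pics/w2.png",im[:,:,::-1])
P=cloud("wrist",d,s);print(s["tcp_pos"],s["joint_pos"])
for b in env.landmark_of("carrier_grip","wrist")[:3]:
    u,v=b["uv"];print(b,P[int(v),int(u)])
for lo,hi in [(.04,.06),(.017,.06),(.017,.026)]:
    m=(d>0)&(P[...,2]>lo)&(P[...,2]<hi)&(np.hypot(P[...,0]-.55,P[...,1]+.17)<.15)
    n,l,stt,_=cv2.connectedComponentsWithStats(cv2.morphologyEx(m.astype(np.uint8),cv2.MORPH_OPEN,np.ones((3,3))))
    for i in range(1,n):
        if stt[i,4]<30: continue
        Q=P[l==i];c2,(w,h),a=cv2.minAreaRect((Q[:,:2]*1000).astype(np.float32))
        print((lo,hi),len(Q),np.round(c2,1),round(w,1),round(h,1),round(a,1),"z",np.round(np.median(Q[:,2]),4))
E
```

```text
[ 0.55709057 -0.17184218  0.25629718] [-1.24190935e+00  1.79640047e+01 -5.64408468e+00 -1.65995992e-02
 -6.63964052e+01  7.79109557e+01]
{'uv': [143.7, 218.5], 'conf': 0.63} [ 0.53017531 -0.01178719  0.04738937]
(0.04, 0.06) 324 [ 529.6 -273.4] 14.1 29.6 64.9 z 0.0516
(0.04, 0.06) 266 [ 550.6 -171.8] 12.7 28.9 76.6 z 0.0517
(0.04, 0.06) 53 [526.8 -24.8] 14.4 5.4 8.2 z 0.0465
(0.017, 0.06) 1598 [ 529.2 -273.5] 24.5 111.7 65.7 z 0.0222
(0.017, 0.06) 1072 [ 549.6 -171.5] 24.0 84.9 78.8 z 0.0223
(0.017, 0.06) 297 [525.8 -34.4] 29.3 20.2 77.7 z 0.0192
(0.017, 0.026) 1180 [ 529.2 -273.5] 24.5 111.7 65.7 z 0.0219
(0.017, 0.026) 778 [ 549.6 -171.5] 24.0 84.9 78.8 z 0.0219
(0.017, 0.026) 187 [525.7 -34.6] 28.8 20.2 77.7 z 0.0183
```

View pics/w2.png

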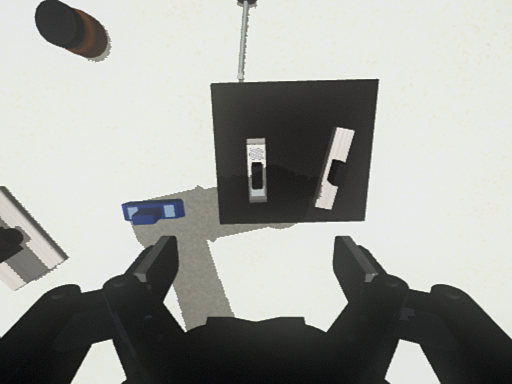

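The picture shows the carrier at (257,172), with dotted chamfered ends and visibly shorter, and the block at (336,168). The carrier is at (550.0, -171.6), yaw -11.3°; the top at 0.022 and grip top at 0.052 agree with the mat (4 mm) plus 18 and 48 mm. The seat centre is at (530.0, 224.5), yaw 17.75°, z about 0.111. Now the descent to the grip.

Request:
send_rows(dp=[[-7,1.5,20],[0,0,35],[0,0,35],[0,0,35],[0,0,30],[0,0,20],[0,0,10],[0,0,10],[0,0,10],[0,0,0],[0,0,0],[0,0,0]], spin=[-0.037,0,0,0,0,0,0,0,0,0,0,0], claw=[50,50,50,50,50,50,50,50,50,50,50,50], force=40)

```text
time: 4.65
tcp_pos: [0.5508, -0.1726, 0.0525]
orientation: [[0.981, -0.195, 0.002], [-0.195, -0.981, -0.0], [0.002, -0.0, -1.0]]
ft_force: [-0.1, -0.4, 0.1]
gripper_width: 0.0498
gripper_force: 0.0
```

Request:
send_rows(dp=[[-0.5,-0.5,1.5],[0,0,0],[0,0,0],[0,0,0],[0,0,0],[0,0,0],[0,0,0],[0,0,0],[0,0,0],[0,0,0]], spin=[0,0,0,0,0,0,0,0,0,0], claw=[50,30,20,10,5,5,5,5,5,5], force=60)

```text
time: 5.48
tcp_pos: [0.5499, -0.1721, 0.0503]
orientation: [[0.981, -0.195, 0.001], [-0.195, -0.981, -0.0], [0.001, 0.0, -1.0]]
ft_force: [-1.0, 0.3, 5.8]
gripper_width: 0.0128
gripper_force: 60.7
```

Request:
send_rows(dp=[[0,0,-5],[0,0,-10],[0,0,-20],[0,0,-30],[0,0,-35],[0,0,-35],[0,0,-35],[0,0,-20],[0,0,-10],[0,0,0],[0,0,0],[0,0,0],[0,0,0]], spin=[0,0,0,0,0,0,0,0,0,0,0,0,0], claw=[5,5,5,5,5,5,5,5,5,5,5,5,5])

```text
time: 6.57
tcp_pos: [0.5485, -0.1719, 0.2473]
orientation: [[0.981, -0.196, -0.005], [-0.196, -0.981, 0.001], [-0.005, 0.0, -1.0]]
ft_force: [0.3, 0.5, -1.6]
gripper_width: 0.013
gripper_force: 59.7
```

Request:
send_rows(dp=[[-4,-15,0],[-8,-30,0],[-9,-36,0],[-9,-36,0],[-9,-36,0],[-9,-36,0],[-9,-36,0],[-9,-36,0],[-9,-36,0],[-9,-36,0],[-9,-36,0],[-4,-16,0],[0,0,0],[0,0,0],[0,0,0]], spin=[0,0,0,0,0,0,0,0,0,0,0,0,0,0,0], claw=[5,5,5,5,5,5,5,5,5,5,5,5,5,5,5])

```text
time: 7.82
tcp_pos: [0.5294, 0.2236, 0.2488]
orientation: [[0.981, -0.196, -0.002], [-0.196, -0.981, -0.002], [-0.002, 0.002, -1.0]]
ft_force: [0.3, 0.0, -2.0]
gripper_width: 0.013
gripper_force: 59.6
```

Request:
send_rows(dp=[[0,0,0],[0,0,0],[0,0,0],[0,0,0],[0,0,0],[0,0,0],[0,0,0],[0,0,0],[0,0,0],[0,0,0],[0,0,0]], spin=[-0.05,-0.08,-0.08,-0.08,-0.08,-0.08,-0.056,0,0,0,0], claw=[5,5,5,5,5,5,5,5,5,5,5])

```text
time: 8.73
tcp_pos: [0.5298, 0.2239, 0.2498]
orientation: [[0.953, 0.303, -0.0], [0.303, -0.953, -0.0], [-0.0, 0.0, -1.0]]
ft_force: [0.4, -0.5, -1.4]
gripper_width: 0.0125
gripper_force: 59.7
```

```bash
python3 - <<'E'
from h import *
s=env.get_state();im,d=env.read_camera("wrist");np.savez("w3.npz",im=im,d=d)
cv2.imwrite("pics/w3.png",im[:,:,::-1])
R=s["orientation"];p=s["tcp_pos"];print(p,np.degrees(np.arctan2(R[1,0],R[0,0])),s["ft_force"],s["joint_pos"],s["gripper_width"])
print("tool move",R.T@(np.array([.5300,.2245,p[2]])-p)*1000)
T=(cloud("wrist",d,s)-p)@R*1000   # tool coords, mm
for nm,lo,hi in [("bar top",22,36),("bar all",18,46)]:
    m=(d>0)&(T[...,2]>lo)&(T[...,2]<hi)&(abs(T[...,0])<60)&(abs(T[...,1])<20)
    Q=T[m];print(nm,len(Q),Q.min(0) if len(Q) else 0,Q.max(0) if len(Q) else 0, np.median(Q,0))
E
```

```text
[0.52976549 0.22392159 0.2498109 ] 17.621003951889318 [ 0.41281384 -0.53032877 -1.35644888] [ 3.90447520e+01  1.74741851e+01 -7.32548289e+00  9.38947292e-04
 -6.52065783e+01  6.85758583e+01] 0.012481498685158972
tool move [ 3.98601024e-01 -4.80281354e-01 -6.40623874e-05]
bar top 2549 [-42.10341193 -13.47858416  22.03365163] [45.94548201 11.6438292  35.93092588] [29.36323387 -0.90547406 28.6605886 ]
bar all 2692 [-42.10341193 -18.3652125   18.02789113] [45.94548201 17.5897224  36.61095103] [28.4980737  -0.90528624 28.58927182]
```

View pics/w3.png

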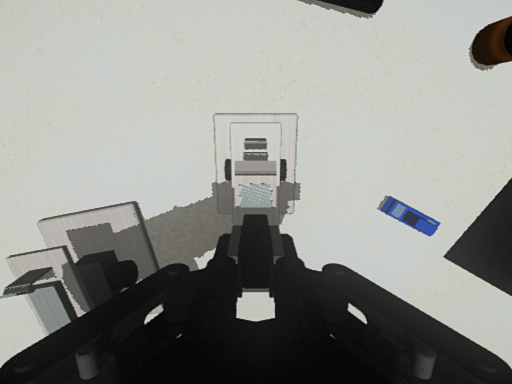

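The picture shows the carrier held level at (255,200), with the stand right behind it in line; the other items are untouched. Next I measure the bar against the stand in this same picture.

```bash
cat > rel.py <<'E'
from h import *
s=env.get_state();d=np.load("w3.npz")["d"];R=s["orientation"];p=s["tcp_pos"]
T=(cloud("wrist",d,s)-p)@R*1000
def r(nm,m):
    m=cv2.morphologyEx((m&(d>0)).astype(np.uint8),cv2.MORPH_OPEN,np.ones((3,3)))>0
    Q=T[m];c,(w,h),a=cv2.minAreaRect(Q[:,:2].astype(np.float32));
    A=np.c_[Q[:,:2],np.ones(len(Q))];k=np.linalg.lstsq(A,Q[:,2],rcond=None)[0]
    print(nm,len(Q),np.round(c,2),round(w,2),round(h,2),round(a,2),"min",np.round(Q.min(0),1),"max",np.round(Q.max(0),1),"plane",np.round([*np.degrees(k[:2]),k[2]],2))
x,y,z=T[...,0],T[...,1],T[...,2]
n=(abs(x)<60)&(abs(y)<20)
r("bartop",n&(z>26)&(z<30.5)&(x>17)); r("barfront",n&(z>26)&(z<40)&(x>17))
w=(abs(x)<110)&(abs(y)<80)
r("base",w&(z>232)&(z<243)); r("plate",w&(z>142)&(z<151)); r("clips",w&(z>110)&(z<120)); r("seat",w&(z>134)&(z<142))
E
python3 rel.py
```

```text
bartop 1523 [28.11 -0.68] 22.2 24.01 0.07 min [ 17.  -12.7  26.3] max [39.2 11.3 30.4] plane [ 0.28  0.08 28.24]
barfront 2105 [31.46 -0.64] 28.91 23.99 0.24 min [ 17.  -12.7  26.3] max [45.9 11.3 36.6] plane [10.67 -0.03 23.57]
base 3264 [ 0.84 -0.53] 110.22 137.15 89.97 min [-67.8 -55.7 235. ] max [ 69.4  54.6 242.5] plane [1.0000e-01 2.0000e-02 2.3804e+02]
plate 1900 [ 9.13 -0.53] 50.01 106.16 89.97 min [-43.9 -25.5 142.5] max [ 62.2  24.5 148.7] plane [ 1.0000e-02 -3.0000e-02  1.4642e+02]
clips 129 [45.3  -0.59] 5.42 19.99 0.01 min [ 42.6 -10.6 110.4] max [ 48.    9.4 119.9] plane [-82.84   0.51 180.61]
seat 192 [31.03 -0.56] 22.46 7.2 89.65 min [ 27.4 -11.8 136.6] max [ 34.6  10.7 140.2] plane [  3.2    0.52 136.68]
```

Bar and stand agree to about 0.5 mm and 0.2°. Expected home TCP z is about 0.158, and clip contact about 0.171. I descend to well above that, then feel down.

Request:
send_rows(dp=[[0.3,-0.2,10],[0,0,15],[0,0,15],[0,0,12],[0,0,8],[0,0,5],[0,0,2],[0,0,0],[0,0,0],[0,0,0]], spin=[0,0,0,0,0,0,0,0,0,0], claw=[5,5,5,5,5,5,5,5,5,5])

```text
time: 9.62
tcp_pos: [0.5303, 0.2251, 0.1836]
orientation: [[0.953, 0.304, 0.001], [0.304, -0.953, 0.001], [0.002, -0.0, -1.0]]
ft_force: [-0.6, 0.6, -1.9]
gripper_width: 0.0129
gripper_force: 59.7
```

Request:
send_rows(dp=[[0,0,1],[0,0,1],[0,0,1],[0,0,1],[0,0,1],[0,0,1],[0,0,1],[0,0,1],[0,0,0],[0,0,0]], spin=[0,0,0,0,0,0,0,0,0,0], claw=[5,5,5,5,5,5,5,5,5,5], force=90)

```text
time: 10.45
tcp_pos: [0.5299, 0.2248, 0.1747]
orientation: [[0.953, 0.304, -0.0], [0.304, -0.953, -0.0], [-0.0, 0.0, -1.0]]
ft_force: [0.9, 0.1, -1.8]
gripper_width: 0.0124
gripper_force: 90.9
```

Request:
send_rows(dp=[[0,0,1],[0,0,1],[0,0,1],[0,0,1],[0,0,0],[0,0,0]], spin=[0,0,0,0,0,0], claw=[5,5,5,5,5,5])

```text
time: 10.95
tcp_pos: [0.53, 0.2247, 0.1711]
orientation: [[0.953, 0.304, 0.0], [0.304, -0.953, 0.0], [0.0, 0.0, -1.0]]
ft_force: [-1.0, -0.2, 2.1]
gripper_width: 0.0125
gripper_force: 91.5
```

Request:
send_rows(dp=[[0,0,1],[0,0,1],[0,0,0],[0,0,0]], spin=[0,0,0,0], claw=[5,5,5,5])

```text
time: 11.28
tcp_pos: [0.5305, 0.225, 0.1695]
orientation: [[0.952, 0.305, 0.002], [0.305, -0.952, 0.001], [0.002, -0.0, -1.0]]
ft_force: [-0.6, 0.2, 3.7]
gripper_width: 0.0122
gripper_force: 91.9
```

Request:
send_rows(dp=[[0,0,1],[0,0,1],[0,0,0],[0,0,0]], spin=[0,0,0,0], claw=[5,5,5,5])

```text
time: 11.62
tcp_pos: [0.5304, 0.2251, 0.1673]
orientation: [[0.953, 0.305, 0.001], [0.305, -0.953, 0.001], [0.001, -0.0, -1.0]]
ft_force: [-0.4, -0.2, 4.7]
gripper_width: 0.0122
gripper_force: 92.0
```

Contact at about 0.171, as expected; the lateral force is near zero. I continue.

Request:
send_rows(dp=[[0,0,1],[0,0,1],[0,0,0],[0,0,0]], spin=[0,0,0,0], claw=[5,5,5,5])

```text
time: 11.95
tcp_pos: [0.5305, 0.2251, 0.1656]
orientation: [[0.952, 0.305, 0.002], [0.305, -0.952, 0.001], [0.002, -0.0, -1.0]]
ft_force: [-0.8, 0.1, 6.0]
gripper_width: 0.0121
gripper_force: 92.2
```

Request:
send_rows(dp=[[0,0,1],[0,0,0.5],[0,0,0],[0,0,0]], spin=[0,0,0,0], claw=[5,5,5,5])

```text
time: 12.28
tcp_pos: [0.5308, 0.2252, 0.1646]
orientation: [[0.952, 0.305, 0.003], [0.305, -0.952, 0.001], [0.003, -0.0, -1.0]]
ft_force: [-1.1, -0.0, 7.1]
gripper_width: 0.0124
gripper_force: 92.5
```

Request:
send_rows(dp=[[0,0,0.5],[0,0,0.5],[0,0,0],[0,0,0]], spin=[0,0,0,0], claw=[5,5,5,5])

```text
time: 12.62
tcp_pos: [0.5299, 0.2249, 0.1622]
orientation: [[0.953, 0.304, 0.0], [0.304, -0.953, 0.0], [0.0, -0.0, -1.0]]
ft_force: [-0.9, 0.4, 2.1]
gripper_width: 0.0125
gripper_force: 92.1
```

Request:
send_rows(dp=[[0,0,0.5],[0,0,0.5],[0,0,0],[0,0,0]], spin=[0,0,0,0], claw=[5,5,5,5])

```text
time: 12.95
tcp_pos: [0.5292, 0.2245, 0.1599]
orientation: [[0.953, 0.304, -0.002], [0.304, -0.953, -0.001], [-0.003, 0.0, -1.0]]
ft_force: [0.4, 0.8, -4.4]
gripper_width: 0.0122
gripper_force: 91.2
```

Request:
send_rows(dp=[[0,0,0.5],[0,0,0.5],[0,0,0],[0,0,0]], spin=[0,0,0,0], claw=[5,5,5,5])

```text
time: 13.28
tcp_pos: [0.5294, 0.2245, 0.1594]
orientation: [[0.953, 0.304, -0.002], [0.304, -0.953, -0.001], [-0.002, 0.0, -1.0]]
ft_force: [-0.1, -1.1, -6.3]
gripper_width: 0.0121
gripper_force: 90.9
```

Request:
send_rows(dp=[[0,0,0.5],[0,0,0],[0,0,0]], spin=[0,0,0], claw=[5,5,5])

```text
time: 13.53
tcp_pos: [0.5296, 0.2246, 0.1594]
orientation: [[0.953, 0.304, -0.001], [0.304, -0.953, -0.0], [-0.001, 0.0, -1.0]]
ft_force: [1.2, 0.3, -6.6]
gripper_width: 0.0126
gripper_force: 90.9
```

It has snapped: the clips now pull the carrier down. I continue gently until the seat is felt.

Request:
send_rows(dp=[[0,0,0.5],[0,0,0.5],[0,0,0],[0,0,0]], spin=[0,0,0,0], claw=[5,5,5,5])

```text
time: 13.87
tcp_pos: [0.5299, 0.2247, 0.1589]
orientation: [[0.953, 0.304, 0.0], [0.304, -0.953, -0.0], [0.0, 0.0, -1.0]]
ft_force: [0.4, -0.0, -3.4]
gripper_width: 0.0127
gripper_force: 90.9
```

Request:
send_rows(dp=[[0,0,0.5],[0,0,0.3],[0,0,0],[0,0,0]], spin=[0,0,0,0], claw=[5,5,5,5])

```text
time: 14.2
tcp_pos: [0.5299, 0.2248, 0.1581]
orientation: [[0.953, 0.304, 0.0], [0.304, -0.953, 0.0], [0.0, -0.0, -1.0]]
ft_force: [-0.9, 0.0, -3.9]
gripper_width: 0.0123
gripper_force: 91.0
```

Request:
send_rows(dp=[[0,0,0.5],[0,0,0.3],[0,0,0],[0,0,0]], spin=[0,0,0,0], claw=[5,5,5,5])

```text
time: 14.53
tcp_pos: [0.53, 0.2248, 0.1579]
orientation: [[0.953, 0.305, 0.001], [0.305, -0.953, 0.0], [0.001, 0.0, -1.0]]
ft_force: [-2.7, -1.0, 2.3]
gripper_width: 0.0128
gripper_force: 91.8
```

Request:
send_rows(dp=[[0,0,0.4],[0,0,0],[0,0,0]], spin=[0,0,0], claw=[5,5,5])

```text
time: 14.78
tcp_pos: [0.53, 0.2248, 0.1579]
orientation: [[0.952, 0.305, 0.001], [0.305, -0.952, 0.0], [0.001, 0.0, -1.0]]
ft_force: [-5.0, 0.0, 4.6]
gripper_width: 0.0122
gripper_force: 92.4
```

The seat is felt: z stalls at 0.1579 with the force rising, matching the expected home height. Release, rise, and look.

Request:
send_rows(dp=[[0,0,0],[0,0,0],[0,0,0],[0,0,0],[0,0,0],[0,0,0],[0,0,0],[0,0,0]], spin=[0,0,0,0,0,0,0,0], claw=[16,20,25,30,35,40,40,40], force=30)

```text
time: 15.45
tcp_pos: [0.53, 0.2248, 0.1568]
orientation: [[0.953, 0.304, 0.0], [0.304, -0.953, -0.0], [0.0, 0.0, -1.0]]
ft_force: [-0.3, -0.2, 0.1]
gripper_width: 0.0397
gripper_force: 0.0
```

Request:
send_rows(dp=[[0,0,-3],[0,0,-8],[0,0,-15],[0,0,-25],[0,0,-30],[0,0,-20],[0,0,-9],[0,0,0],[0,0,0],[0,0,0]], spin=[0,0,0,0,0,0,0,0,0,0], claw=[40,40,40,40,40,40,40,40,40,40])

```text
time: 16.28
tcp_pos: [0.5291, 0.2243, 0.2651]
orientation: [[0.953, 0.304, -0.003], [0.304, -0.953, -0.001], [-0.003, 0.0, -1.0]]
ft_force: [0.7, -0.5, -0.1]
gripper_width: 0.04
gripper_force: 0.0
```

```bash
python3 - <<'E'
from h import *
s=env.get_state();im,d=env.read_camera("wrist");R=s["orientation"];p=s["tcp_pos"];print(s["time"],p,s["ft_force"])
cv2.imwrite("pics/w4.png",cv2.resize(im[60:320,140:380,::-1],None,fx=2.2,fy=2.2))
W=cloud("wrist",d,s)
th=np.radians(17.75);A=np.array([[np.cos(th),np.sin(th)],[-np.sin(th),np.cos(th)]])
q=(W[...,:2]-[.53,.2245])@A.T*1000;z=W[...,2]*1000
for nm,m in [("bar top",(z>122)&(z<133)&(abs(q[...,0])<40)&(abs(q[...,1])<14)),("grip",(z>150)&(z<168)&(abs(q[...,0])<25)&(abs(q[...,1])<14)),("clip+",(z>131)&(z<145)&(q[...,0]>35)&(q[...,0]<60)&(abs(q[...,1])<14)),("clip-",(z>131)&(z<145)&(q[...,0]<-35)&(q[...,0]>-60)&(abs(q[...,1])<14))]:
    m=m&(d>0)
    if m.sum()<5: print(nm,m.sum());continue
    Q=np.c_[q[m],z[m]];k=np.linalg.lstsq(np.c_[Q[:,:2],np.ones(len(Q))],Q[:,2],rcond=None)[0]
    print(nm,len(Q),np.round(Q.min(0),1),np.round(Q.max(0),1),"median z",np.round(np.median(Q[:,2]),1),"slope deg",np.round(np.degrees(k[:2]),2))
E
```

```text
16.2833 [0.5291114  0.2243473  0.26507036] [ 0.70206972 -0.48875138 -0.0975174 ]
bar top 1274 [-40.  -11.1 124.3] [ 39.9  12.9 132.9] median z 129.4 slope deg [-0.17 -0.06]
grip 533 [-13.5  -6.1 150.4] [ 16.2   7.4 161.5] median z 159.1 slope deg [-2.99  1.35]
clip+ 109 [ 45. -10. 131.] [ 50.3   9.4 138.9] median z 136.1 slope deg [79.9   0.18]
clip- 147 [-49.5  -9.2 131. ] [-36.1   9.4 138.9] median z 134.9 slope deg [-56.36   0.51]
```

View pics/w4.png

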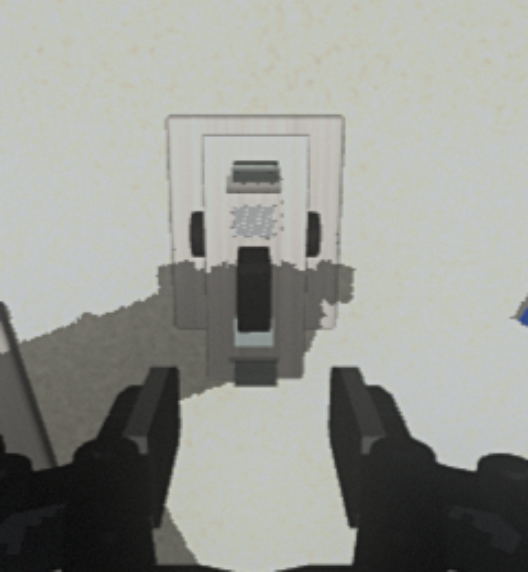

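The picture shows the carrier home between the clips (crop (255,170) and (255,370)), with the gripper clear. Bar top is at 129.4 mm against 111.3 + 18 expected, and level to 0.2°.

```bash
python3 -c "
from plant import env
print(env.close_job())"
```

```text
the job is handed in; nothing more can be done
None
```

The carrier is pressed home and level in the smaller stand with both clips snapped over its ends; I let go of it, touched nothing else, and handed the job in at about 16 s.

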